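# Fit the mixing paddle on the bench mixer and hold it home

### The arm

A 6-joint arm with a two-finger parallel gripper is mounted at the origin on a cart in front of the work surface, level with it; the furniture and walls round the work are solid. World frame = base frame: x ahead of the robot, y to its left, z up, the work surface at z = 0. Lengths are in mm, angles in rad, forces in N, time in s.
With the tool pointing down it reaches from about 300 to 950 mm from the base axis. Payload 3.1 kg.
Tool frame: the origin (TCP) lies between the finger pads, 19 mm behind the fingertips; this is the grasp point; z points along the fingers, y is the line along which they close (so a half turn about z gives the same grasp; the last joint's range is limited). The gripper opens to 85 mm and grips with 20 to 120 N. Pads are 22 mm wide; open, the fingers measure 114 mm over their backs; the gripper's body (76 mm by 85 mm) begins 54 mm behind the grasp point. The pads swing forward as they close: fully open they stand 13 mm farther back than shut.
Start: joints at [-1.21, 0.308, 1.634, -0, 1.2, -0.07], TCP at [260.974, -567.913, 249.972] pointing down, gripper open.
Joint ranges: [-3.06, 3.06], [-0.79, 1.96], [0.05, 2.63], [-1.19, 4.34], [0.05, 2.64], [-2.94, 2.94]. Speed limits (rad/s): [2.79, 2.79, 3.14, 3.14, 3.14, 3.14].

### API

Orientations are given as a rotation vector (axis times angle).
In Python, from workcell import arm, camera gives the robot as it stands.
- The arm moves only by the tool apply_moves, never from a script. Its argument "commands" is a list of rows, each an object of numbers: "ax", "ay", "az": the turn, a rotation vector about the tool's x, y, z in units of 6 degrees (1.0 is 6 degrees); "dx", "dy", "dz": the shift along the tool's x, y, z in units of 25 mm (1.0 is 25 mm); "hand": the closure, from -1 (fully open) to 1 (shut). A call has 1 to 12 rows; each row shifts and turns the commanded pose from where the row before left it, along the tool's axes as they then stand; what a row does not reach is not made up. A row lasts 1/10 s, in which the tool goes at most 50 mm and 8.59 degrees, less where a joint would pass 70% of its speed; a pose out of reach is approached as far as the arm can. A call is refused whole if a number of a shift passes 1 or a number of a turn 1, either way. A call with a gripper value outside its range is refused whole. The fingers move at their own pace and stop on an object; the grip force is fixed at half the most. Time passes only in rows, so rows that do not move let the fingers close. It gives the time, the measured TCP pose, the force, the opening and the grip force at its end, in the units of the state.
- arm.state(): the state, without advancing time (a new reading comes with each control period).
- camera(name): name is "scene" or "top" or "wrist"; returns a dict with "color" (400x640x3 uint8, red, green, blue), "depth" (400x640 float32, mm along the optical axis (not along the pixel's ray), 0 where there is no reading), "intrinsics" (3x3 intrinsics, pixels), "k1" (the pictures are not rectified: a ray, as slopes to the right and down, at radius r is drawn at 1 + k1 r^2 times it, then the intrinsics apply), "origin" and "attitude" of the camera in the world; the wrist camera has in their place "mount" (4x4, takes a point from camera to tool coordinates, whose origin is the TCP and whose axes are the flange's). Camera axes: x right, y down, z forward; pixel columns grow to the right and rows downward; lengths in mm; the calibration is good to about 2 mm. A picture is of the moment at which its call begins: read the wrist's pose just before it.
- arm.finish_job(): hands the job in; it is judged then, once.
The state is a dict: "time_s": time; "q": joint angles; "qd": joint speeds; "tau": joint torques, N m; "position": TCP position; "ee_rot": TCP orientation; "ft_force": force on the tool from outside, world axes, zero at the start; "wrist_torque": the same for the moment, N m; "grip_width": finger opening in mm; "finger_force": force on a finger pad.
Only numpy, scipy, OpenCV 4.12 (cv2) and the standard library are available. Lean on these libraries where they do the work, as an engineer would, in place of code of your own. Each camera call takes 0.05 s, during which the arm holds its last target. There are 200 camera calls.

### The job

Fit the two-bladed mixing paddle on the drive spindle in the bowl of the bench mixer: turn it until the splines mesh, without forcing it, and press it fully home against the sprung shaft seal. Finish while still gripping the paddle and holding it pressed down, so that I can tighten the draw bolt from below; leave the disc stirrer and the other things on the bench alone.

Things in the scene. Friction and masses are not known exactly. Their poses are not given: they have to be found in the camera images.
- paddle: The mixing paddle: the stirring head with two flat steel blades. Loose, 0.18 to 0.29 kg, stands upright. Origin: centre of the hub's underside; z up the hub, x along the blades (79 mm to each side of the axis, 40 mm high, pitched, 1 mm above the underside). Aluminium hub 47 mm in diameter, 52 mm high, with a black square grip on top (86 mm in all).
- paddle_grip (a point): Middle of the paddle's grip, 68 mm above the hub's underside. The grip is an upright square block 28 x 28 mm, sides along x and y, standing on the hub from 52 to 83 mm above the underside, with a low dome to 86 mm. Pinch it from above on two facing sides; the hub leaves an 8 mm shoulder round it at 52 mm on which fingertips may rest.
- paddle_bore (a point): Mouth of the hub's bore, at the centre of its underside. The bore is a cross, 46 mm deep: four slots along +x, -x, +y, -y, each 11 mm wide and reaching 16.5 mm from the axis. So the paddle fits the spindle in four positions a quarter turn apart, with about 5 degrees and 1.5 mm of play either way.
- disc_stirrer: The other stirring head, which is not wanted and must be left standing: same hub and grip, but with a flat toothed steel disc 112 mm in diameter at the foot instead of blades. Origin at the centre of the hub's underside. It stands next to the paddle; which of the two is nearer the mixer varies.
- mixer: Bench mixer, fixed: grey housing 250 x 240 mm, dial and switch on its front (-x); on it a round steel bowl, 198 mm outer diameter. Origin: centre of its underside on the bench; z up. Bowl rim 149 mm and bowl floor 75 mm above the bench, inner diameter 182 mm at the floor. The drive spindle stands in the middle of the bowl (x = y = 0 here) in a round boss that ends 85 mm above the bench.
- drive_tip (a point): Tip of the drive spindle, on its axis, 126 mm above the bench; turns with it. z up, x and y along the splines. The top 19 mm is a plain pilot nose, 12 mm in diameter, end tapered. From 107 mm above the bench down, four splines 8 mm wide with rounded tops form a cross 28 mm across. Its angle varies; it turns only stiffly (0.4 N m), so it stays put while the paddle is turned on it.
- seal (a joint): Travel of the sprung shaft seal, a black ring 44 mm wide round the spindle's foot: 0 up (face 94 mm above the bench), growing downwards (m). It pushes back with 4.5 N at first and 10 N at 0.009, more than the paddle weighs. At 0.009 the hub's underside meets the rigid boss, 85 mm above the bench: fully home. Let go, the paddle springs up again.
- plaster_jug: Bystander: white plastic measuring jug, 135 mm high, standing behind. Origin at the centre of its underside.
- slip_tub: Bystander: pale plastic tub 88 mm wide, 66 mm high, to the right of the mixer. Origin at the centre of its underside.
- bisque_cup: Bystander: unglazed cup 68 mm wide, 62 mm high, near the front edge. Origin at the centre of its underside.
- wooden_rib: Bystander: flat wooden rib 99 x 55 x 6 mm lying near the front edge. Origin at the centre of its underside.
- rubber_kidney: Bystander: flat red rubber kidney 99 x 40 x 8 mm lying behind the stirring heads. Origin at the centre of its underside.

How it is judged:
By the outcome, as a careful person would: the job done as asked, in the order asked, and still so for the second after the job is handed in, while the arm keeps its last pose, push and grip.
It also fails if it takes over 42 s, if anything falls off the work surface, if the arm or the gripper's body presses on something with over 40 N, if the wrist force passes 120 N, or if a joint passes its speed limit or range.

## Working session

There is one attempt and no reset: what is moved stays moved. The work goes in short steps, Python scripts to look and compute and a tool call to move; the robot and the scene stay as the last step left them, time stands still between calls to the robot, and variables do not carry over. Pictures are saved under pics/ and viewed, at most 10 in all, crops included, and the job is handed in when it is done.

Besides the shell and the picture viewer there is one more tool, called after ">>>" in YAML: its name, and indented under it one key for each argument. apply_moves: Moves the arm, as the interface text tells. Its arguments: {"type":"object","properties":{"commands":{"type":"array"}},"required":["commands"]}

```bash
mkdir -p pics; cat > h.py <<'E'
import numpy as np, cv2
from workcell import arm, camera
from scipy.spatial.transform import Rotation as R
def att(c):
    a=np.array(c["attitude"],float)
    return a if a.shape==(3,3) else R.from_rotvec(a).as_matrix()
def pose(c,s=None):
    if "mount" in c:
        T=np.eye(4);T[:3,:3]=R.from_rotvec(s["ee_rot"]).as_matrix();T[:3,3]=s["position"]
        M=T@np.array(c["mount"]);return M[:3,:3],M[:3,3]
    return att(c),np.array(c["origin"],float)
def rays(c,px):
    K=np.array(c["intrinsics"],float);px=np.atleast_2d(np.array(px,float))
    d=(px-[K[0,2],K[1,2]])/[K[0,0],K[1,1]];u=d.copy()
    for _ in range(20): u=d/(1+c["k1"]*(u**2).sum(1,keepdims=True))
    return np.c_[u,np.ones(len(u))]
def plane(c,px,z,s=None):
    Rm,o=pose(c,s);d=rays(c,px)@Rm.T
    return o+d*((z-o[2])/d[:,2])[:,None]
def cloud(c,s=None):
    Rm,o=pose(c,s);v,u=np.mgrid[0:400,0:640]
    d=rays(c,np.c_[u.ravel(),v.ravel()])
    P=(d*c["depth"].reshape(-1,1))@Rm.T+o
    P[c["depth"].ravel()==0]=np.nan
    return P.reshape(400,640,3)
def save(n,c): cv2.imwrite("pics/"+n,cv2.cvtColor(c["color"],cv2.COLOR_RGB2BGR))
E
python3 - <<'E'
from h import *
s=arm.state();print({k:np.round(v,3) for k,v in s.items()})
c=camera("top");save("top1.png",c);print(c["origin"],c["attitude"],c["intrinsics"],c["k1"])
c2=camera("scene");save("scene1.png",c2);print(c2["origin"])
w=camera("wrist");print(w["mount"])
E
```

```text
{'time_s': np.float64(0.0), 'q': array([-1.21 ,  0.309,  1.635, -0.   ,  1.2  , -0.07 ]), 'qd': array([-0.   ,  0.   , -0.   , -0.   ,  0.   , -0.002]), 'tau': array([-1.0000e-03, -4.1526e+01, -2.7667e+01, -0.0000e+00,  1.0000e-02,
        0.0000e+00]), 'position': array([ 260.69 , -567.16 ,  248.738]), 'ee_rot': array([-3.067e+00, -6.710e-01,  1.000e-03]), 'ft_force': array([-0.225, -0.517, -0.203]), 'wrist_torque': array([0.025, 0.051, 0.036]), 'finger_force': np.float64(0.0), 'grip_width': np.float64(85.279)}
[ 408.54402047  -21.10685627 1301.26772415] [-2.15692205  2.16607175 -0.13907032] [[391.84191634   0.         314.65222647]
 [  0.         391.84191634 191.67583036]
 [  0.           0.           1.        ]] -0.09140128853226287
[ 16.48210055 739.10804016 759.60388366]
[[-5.97707157e-04 -9.53772278e-01 -3.00529674e-01  7.65888433e+01]
 [ 9.99999370e-01 -8.55579698e-04  7.26455441e-04 -3.66337641e-01]
 [-9.50000148e-04 -3.00529050e-01  9.53772188e-01 -1.23651269e+02]
 [ 0.00000000e+00  0.00000000e+00  0.00000000e+00  1.00000000e+00]]
```

View pics/top1.png

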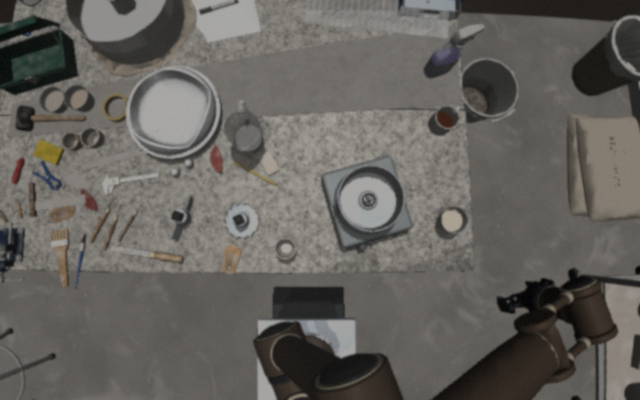

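View pics/scene1.png

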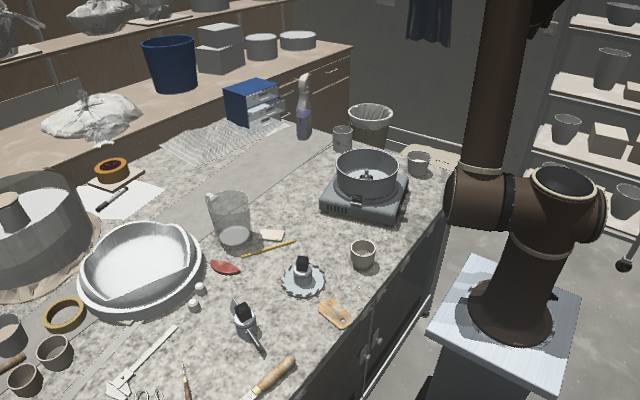

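The top view shows the paddle at (180,216), its blades running roughly along the image column. The disc stirrer is at (240,221), the bowl at (368,200) with the spindle in it, the cup at (286,250) and the rib at (230,258).

```bash
python3 - <<'E'
from h import *
c=camera("top");P=cloud(c)
for n,(u,v,r) in dict(paddle=(180,216,28),disc=(240,221,20)).items():
    Q=P[v-r:v+r,u-r:u+r].reshape(-1,3);col=c["color"][v-r:v+r,u-r:u+r].reshape(-1,3)
    m=(Q[:,2]>70)&(Q[:,2]<100); g=Q[m];print(n,len(g),g.mean(0).round(1),np.median(g[:,2]))
    dk=(col.max(1)<70);print(" dark",dk.sum(),np.nanmean(Q[dk],0).round(1))
    b=Q[(Q[:,2]>25)&(Q[:,2]<50)];print(" blade",len(b),b.mean(0).round(1)); 
    if len(b)>3:
        e,V=np.linalg.eigh(np.cov(b[:,:2].T));print(np.sqrt(e),np.degrees(np.arctan2(V[1,1],V[0,1])))
    # grip rect from image contour of dark
u=P[150:260,310:420].reshape(-1,3)
rim=u[(u[:,2]>140)&(u[:,2]<158)];(x,y),r=cv2.minEnclosingCircle(rim[:,:2].astype(np.float32));print("rim",x,y,r,len(rim))
sp=P[190:212,358:380].reshape(-1,3);sp=sp[(sp[:,2]>100)];print("spindle",sp.mean(0),len(sp),sp[:,2].max())
im=c["color"]
a=cv2.resize(im[180:260,150:260],None,fx=5,fy=5,interpolation=cv2.INTER_CUBIC)
cv2.imwrite("pics/crop1.png",a[:,:,::-1])
E
```

```text
paddle 92 [483.9 404.2  82.6] 83.37177466909372
 dark 265 [472.7 404.3  36.1]
 blade 139 [467.1 409.3  36.1]
[ 8.22797702 42.13420822] 155.68597568468897
disc 80 [472.7 210.3  83.4] 84.35601679278852
 dark 72 [470.7 207.8  80.3]
 blade 39 [469.8 206.6  43.4]
[13.64743641 16.26608785] 167.19125256091698
rim 532.7049560546875 -196.81741333007812 101.27827453613281 389
spindle [ 532.12884077 -194.74079762  112.11626159] 39 126.86882355392777
```

View pics/crop1.png

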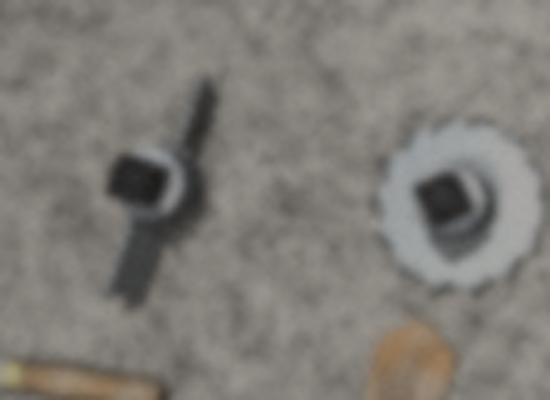

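>>> apply_moves:
  commands:
    - {"dx":1,"dy":-0.56}
    - {"dx":1,"dy":-0.56}
    - {"dx":1,"dy":-0.56}
    - {"dx":1,"dy":-0.56}
    - {"dx":1,"dy":-0.56}
    - {"dx":1,"dy":-0.56}
    - {"dx":1,"dy":-0.56}
    - {"dx":1,"dy":-0.56}
    - {"dx":1,"dy":-0.56}
    - {"dx":1,"dy":-0.56}
    - {"dx":1,"dy":-0.56}
    - {"dx":1,"dy":-0.56}

```text
invalid input at $.commands[0]: expected keys ax, ay, az, dx, dy, dz, hand
```

>>> apply_moves:
  commands:
    - {"dx":1,"dy":-0.56}
    - {"dx":1,"dy":-0.56}
    - {"dx":1,"dy":-0.56}
    - {"dx":1,"dy":-0.56}
    - {}
    - {}

```text
invalid input at $.commands[0]: expected keys ax, ay, az, dx, dy, dz, hand
```

```bash
python3 - <<'E'
from h import *
s=arm.state();print(s["position"],s["ee_rot"],s["q"])
c=camera("wrist");save("w1.png",c);P=cloud(c,s)
np.savez("w1.npz",P=P,col=c["color"])
m=(P[...,2]>112)&(P[...,2]<132)&(np.hypot(P[...,0]-532,P[...,1]+195)<30)
Q=P[m];print("nose",len(Q),np.median(Q,0),Q.min(0),Q.max(0))
E
```

```text
[ 260.80757959 -567.43833451  249.18835432] [-3.06755897e+00 -6.71202551e-01  3.36856132e-04] [-1.20968044e+00  3.08681520e-01  1.63468310e+00 -2.69748568e-07
  1.19970404e+00 -6.97076965e-02]
  return _methods._mean(a, axis=axis, dtype=dtype,
  ret = um.true_divide(
Traceback (most recent call last):
ValueError: zero-size array to reduction operation minimum which has no identity
```

View pics/w1.png

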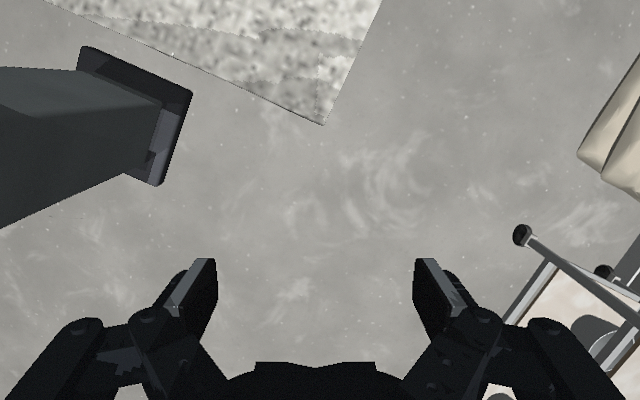

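The moves were refused because every row needs all seven keys, so this picture was taken from the start pose. It shows the bare floor, with the fingertips at about (210,262) and (425,262).

>>> apply_moves:
  commands:
    - {"ax":0,"ay":0,"az":0,"dx":1,"dy":-0.56,"dz":0,"hand":-1}
    - {"ax":0,"ay":0,"az":0,"dx":1,"dy":-0.56,"dz":0,"hand":-1}
    - {"ax":0,"ay":0,"az":0,"dx":1,"dy":-0.56,"dz":0,"hand":-1}
    - {"ax":0,"ay":0,"az":0,"dx":1,"dy":-0.56,"dz":0,"hand":-1}
    - {"ax":0,"ay":0,"az":0,"dx":1,"dy":-0.56,"dz":0,"hand":-1}
    - {"ax":0,"ay":0,"az":0,"dx":1,"dy":-0.56,"dz":0,"hand":-1}
    - {"ax":0,"ay":0,"az":0,"dx":1,"dy":-0.56,"dz":0,"hand":-1}
    - {"ax":0,"ay":0,"az":0,"dx":1,"dy":-0.56,"dz":0,"hand":-1}

```text
time_s: 1.05
position: [396.4, -381.6, 249.9]
ee_rot: [-3.069, -0.671, -0.0]
ft_force: [-0.5, -0.4, -0.4]
grip_width: 85.4
finger_force: 0.0
```

>>> apply_moves:
  commands:
    - {"ax":0,"ay":0,"az":0,"dx":1,"dy":-0.56,"dz":0,"hand":-1}
    - {"ax":0,"ay":0,"az":0,"dx":1,"dy":-0.56,"dz":0,"hand":-1}
    - {"ax":0,"ay":0,"az":0,"dx":1,"dy":-0.56,"dz":0,"hand":-1}
    - {"ax":0,"ay":0,"az":0,"dx":1,"dy":-0.56,"dz":0,"hand":-1}
    - {"ax":0,"ay":0,"az":0,"dx":1,"dy":-0.56,"dz":0,"hand":-1}
    - {"ax":0,"ay":0,"az":0,"dx":1,"dy":-0.56,"dz":0,"hand":-1}
    - {"ax":0,"ay":0,"az":0,"dx":1,"dy":-0.56,"dz":0,"hand":-1}
    - {"ax":0,"ay":0,"az":0,"dx":1,"dy":-0.56,"dz":0,"hand":-1}
    - {"ax":0,"ay":0,"az":0,"dx":0,"dy":0,"dz":0,"hand":-1}
    - {"ax":0,"ay":0,"az":0,"dx":0,"dy":0,"dz":0,"hand":-1}

```text
time_s: 2.05
position: [530.9, -196.9, 249.8]
ee_rot: [3.068, 0.674, -0.001]
ft_force: [-0.7, 0.2, -0.3]
grip_width: 85.4
finger_force: 0.0
```

```bash
python3 - <<'E'
from h import *
s=arm.state();print(s["time_s"],s["position"],s["ee_rot"],s["q"])
c=camera("wrist");save("w2.png",c);P=cloud(c,s)
np.savez("w2.npz",P=P,col=c["color"])
m=(P[...,2]>112)&(P[...,2]<132)&(np.hypot(P[...,0]-532,P[...,1]+195)<30)
Q=P[m];print("nose",len(Q))
if len(Q): print(np.median(Q,0),Q.min(0),Q.max(0))
E
```

```text
2.05 [ 530.93404856 -196.91927566  249.81338203] [ 3.06818548e+00  6.74085137e-01 -1.02251206e-03] [-4.31752723e-01  1.96335286e-01  1.77422903e+00 -6.26292631e-04
  1.17140810e+00  7.06756000e-01]
nose 222
[ 532.68605204 -195.45059499  122.55504449] [ 525.08143731 -202.16700443  112.18894445] [ 537.07295091 -190.48404275  127.28765064]
```

View pics/w2.png

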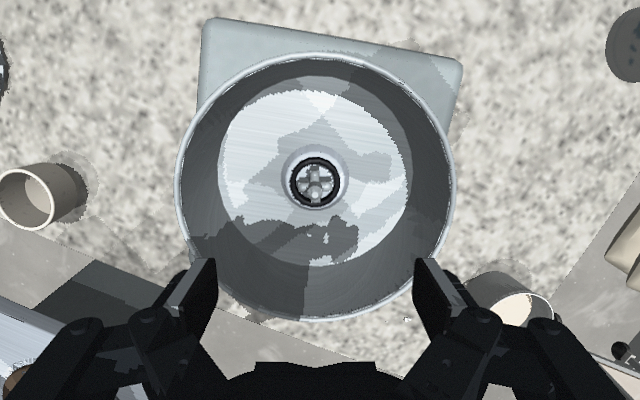

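The wrist view has the bowl centred, with the spindle cross at (316,181) inside the black seal ring.

```bash
python3 - <<'E'
from h import *
d=np.load("w2.npz");P=d["P"];col=d["col"]
x0,y0=532.7,-195.5
r=np.hypot(P[...,0]-x0,P[...,1]-y0)
nose=P[(P[...,2]>123)&(P[...,2]<130)&(r<15)];print("nose top",nose.mean(0),len(nose))
x0,y0=nose[:,0].mean(),nose[:,1].mean();r=np.hypot(P[...,0]-x0,P[...,1]-y0)
th=np.arctan2(P[...,1]-y0,P[...,0]-x0)
m=(P[...,2]>101)&(P[...,2]<111)&(r<16.5)&(r>7.5)
print(m.sum(),np.median(P[m][:,2]))
z=(np.exp(4j*th[m])).mean();print("angle mod 90",np.degrees(np.angle(z))/4,abs(z))
print(np.histogram(np.degrees(th[m])%360,36,(0,360))[0])
L=P[m].mean(0);print("spline top mean",L)
a=cv2.resize(col[140:220,260:370],None,fx=7,fy=7,interpolation=cv2.INTER_CUBIC);cv2.imwrite("pics/crop2.png",a[:,:,::-1])
E
```

```text
nose top [ 531.61370599 -196.26524032  124.95395022] 100
267 105.40957805586248
angle mod 90 27.298484589850645 0.6625088602160665
[ 6 20 17 23 16  2  0  0  0 10 21 20 14 11  3  0  0  0  0  7  5  8  4  0
  0  0  2  7 15 17 24 13  2  0  0  0]
spline top mean [ 533.64563545 -195.14578623  105.10941794]
```

View pics/crop2.png

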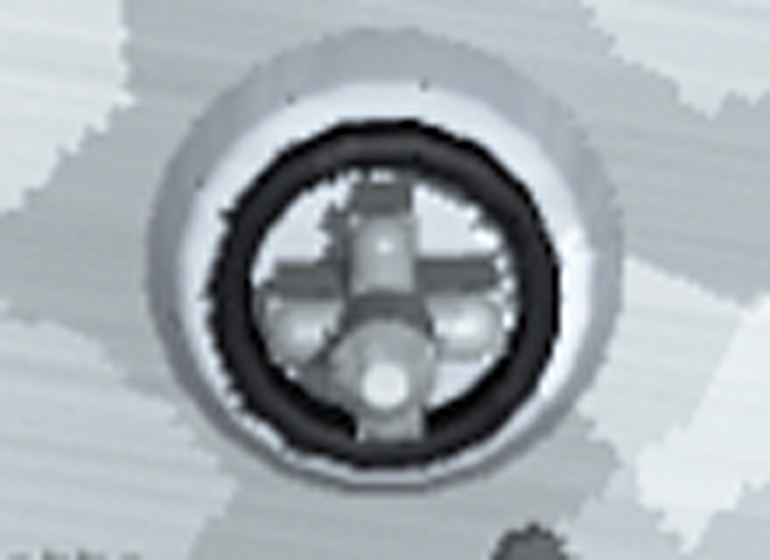

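The spline arms lie level and upright in the crop, so they line up with the tool yaw (24.8°). The side splines are at (295,325) and (470,325), the nose at (385,385). I'll move to the paddle and turn +41° for the grasp.

>>> apply_moves:
  commands:
    - {"ax":0,"ay":0,"az":0,"dx":0.36,"dy":-0.98,"dz":0,"hand":-1}
    - {"ax":0,"ay":0,"az":0,"dx":0.36,"dy":-0.98,"dz":0,"hand":-1}
    - {"ax":0,"ay":0,"az":0,"dx":0.36,"dy":-0.98,"dz":0,"hand":-1}
    - {"ax":0,"ay":0,"az":0,"dx":0.36,"dy":-0.98,"dz":0,"hand":-1}
    - {"ax":0,"ay":0,"az":0,"dx":0.36,"dy":-0.98,"dz":0,"hand":-1}
    - {"ax":0,"ay":0,"az":0,"dx":0.36,"dy":-0.98,"dz":0,"hand":-1}
    - {"ax":0,"ay":0,"az":0,"dx":0.36,"dy":-0.98,"dz":0,"hand":-1}
    - {"ax":0,"ay":0,"az":0,"dx":0.36,"dy":-0.98,"dz":0,"hand":-1}
    - {"ax":0,"ay":0,"az":0,"dx":0.36,"dy":-0.98,"dz":0,"hand":-1}
    - {"ax":0,"ay":0,"az":0,"dx":0.36,"dy":-0.98,"dz":0,"hand":-1}
    - {"ax":0,"ay":0,"az":0,"dx":0.36,"dy":-0.98,"dz":0,"hand":-1}
    - {"ax":0,"ay":0,"az":0,"dx":0.36,"dy":-0.98,"dz":0,"hand":-1}

```text
time_s: 3.3
position: [506.1, 114.6, 250.1]
ee_rot: [3.069, 0.668, 0.0]
ft_force: [0.3, -0.2, 0.8]
grip_width: 85.3
finger_force: 0.0
```

>>> apply_moves:
  commands:
    - {"ax":0,"ay":0,"az":0,"dx":0.36,"dy":-0.98,"dz":0,"hand":-1}
    - {"ax":0,"ay":0,"az":0,"dx":0.36,"dy":-0.98,"dz":0,"hand":-1}
    - {"ax":0,"ay":0,"az":0,"dx":0.36,"dy":-0.98,"dz":0,"hand":-1}
    - {"ax":0,"ay":0,"az":0,"dx":0.36,"dy":-0.98,"dz":0,"hand":-1}
    - {"ax":0,"ay":0,"az":0,"dx":0.36,"dy":-0.98,"dz":0,"hand":-1}
    - {"ax":0,"ay":0,"az":0,"dx":0.36,"dy":-0.98,"dz":0,"hand":-1}
    - {"ax":0,"ay":0,"az":0,"dx":0.36,"dy":-0.98,"dz":0,"hand":-1}
    - {"ax":0,"ay":0,"az":0,"dx":0.36,"dy":-0.98,"dz":0,"hand":-1}
    - {"ax":0,"ay":0,"az":0,"dx":0.36,"dy":-0.98,"dz":0,"hand":-1}
    - {"ax":0,"ay":0,"az":0,"dx":0.36,"dy":-0.98,"dz":0,"hand":-1}
    - {"ax":0,"ay":0,"az":0,"dx":0.36,"dy":-0.98,"dz":0,"hand":-1}

```text
time_s: 4.4
position: [484.3, 400.7, 249.9]
ee_rot: [3.069, 0.669, -0.0]
ft_force: [0.9, 0.7, 0.2]
grip_width: 85.2
finger_force: 0.0
```

>>> apply_moves:
  commands:
    - {"ax":0,"ay":0,"az":-0.98,"dx":0,"dy":0,"dz":0.25,"hand":-1}
    - {"ax":0,"ay":0,"az":-0.98,"dx":0,"dy":0,"dz":0.25,"hand":-1}
    - {"ax":0,"ay":0,"az":-0.98,"dx":0,"dy":0,"dz":0.25,"hand":-1}
    - {"ax":0,"ay":0,"az":-0.98,"dx":0,"dy":0,"dz":0.25,"hand":-1}
    - {"ax":0,"ay":0,"az":-0.98,"dx":0,"dy":0,"dz":0.25,"hand":-1}
    - {"ax":0,"ay":0,"az":-0.98,"dx":0,"dy":0,"dz":0.25,"hand":-1}
    - {"ax":0,"ay":0,"az":-0.98,"dx":0,"dy":0,"dz":0.25,"hand":-1}
    - {"ax":0,"ay":0,"az":0,"dx":0,"dy":0,"dz":0,"hand":-1}
    - {"ax":0,"ay":0,"az":0,"dx":0,"dy":0,"dz":0,"hand":-1}

```text
time_s: 5.3
position: [484.1, 400.1, 206.1]
ee_rot: [2.64, 1.703, -0.001]
ft_force: [-0.5, 0.3, -0.7]
grip_width: 85.0
finger_force: 0.0
```

```bash
python3 - <<'E'
from h import *
s=arm.state();print(s["time_s"],s["position"],s["ee_rot"],s["q"])
c=camera("wrist");save("w3.png",c);P=cloud(c,s);np.savez("w3.npz",P=P,col=c["color"])
T=R.from_rotvec(s["ee_rot"]).as_matrix();print("yaw",np.degrees(np.arctan2(T[1,0],T[0,0])))
r=np.hypot(P[...,0]-483,P[...,1]-403)
dk=c["color"].max(2)<75
m=((P[...,2]>78)&(P[...,2]<92)&(r<35)).astype(np.uint8)
n,l,st,ce=cv2.connectedComponentsWithStats(m);k=1+st[1:,4].argmax();q=P[l==k]
print("grip",st[k],q.mean(0),np.median(q[:,2]))
re=cv2.minAreaRect(q[:,:2].astype(np.float32));print(re)
b=P[(P[...,2]>35)&(P[...,2]<46)&(r<90)&(r>24)];e,V=np.linalg.eigh(np.cov(b[:,:2].T));print("blade",b.mean(0),np.degrees(np.arctan2(V[1,1],V[0,1])),len(b),np.sqrt(e))
g=P[(P[...,2]>50)&(P[...,2]<56)&(r<30)];print("shoulder",cv2.minEnclosingCircle(g[:,:2].astype(np.float32)),len(g))
E
```

```text
5.3 [484.14537243 400.12505114 206.12799087] [ 2.63985495e+00  1.70265885e+00 -7.80437145e-04] [ 6.21471902e-01  3.56563116e-01  1.66271061e+00 -2.77004760e-04
  1.12282857e+00  1.04670925e+00]
yaw 65.64257358486819
grip [ 291  167   40   39 1294] [484.34859024 408.94889301  83.77292478] 84.02463606898384
((483.7557373046875, 407.6551208496094), (28.1921443939209, 27.94826889038086), 71.83123016357422)
blade [490.37490594 408.40410712  38.82200027] 155.67151928678956 854 [ 7.33687762 48.11892722]
shoulder ((483.8021545410156, 407.87493896484375), 23.30797004699707) 860
```

View pics/w3.png

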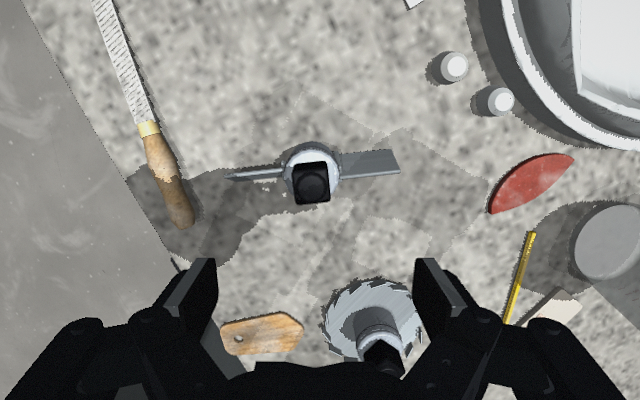

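The grip is at (312,183), the blades run from (228,177) to (398,162), and the disc stirrer is well clear at (375,325). I'll turn +6°, centre, descend and close.

>>> apply_moves:
  commands:
    - {"ax":0,"ay":0,"az":-1,"dx":0,"dy":0,"dz":0,"hand":-1}
    - {"ax":0,"ay":0,"az":0,"dx":0.29,"dy":-0.11,"dz":0.8,"hand":-1}
    - {"ax":0,"ay":0,"az":0,"dx":0,"dy":0,"dz":0.9,"hand":-1}
    - {"ax":0,"ay":0,"az":0,"dx":0,"dy":0,"dz":0.9,"hand":-1}
    - {"ax":0,"ay":0,"az":0,"dx":0,"dy":0,"dz":0.9,"hand":-1}
    - {"ax":0,"ay":0,"az":0,"dx":0,"dy":0,"dz":0.9,"hand":-1}
    - {"ax":0,"ay":0,"az":0,"dx":0,"dy":0,"dz":0.6,"hand":-1}
    - {"ax":0,"ay":0,"az":0,"dx":0,"dy":0,"dz":0.32,"hand":-1}
    - {"ax":0,"ay":0,"az":0,"dx":0,"dy":0,"dz":0,"hand":-1}
    - {"ax":0,"ay":0,"az":0,"dx":0,"dy":0,"dz":0,"hand":-1}

```text
time_s: 6.35
position: [484.0, 409.3, 74.1]
ee_rot: [-2.544, -1.843, -0.002]
ft_force: [-0.7, 0.5, -0.7]
grip_width: 85.6
finger_force: 0.0
```

>>> apply_moves:
  commands:
    - {"ax":0,"ay":0,"az":0,"dx":0,"dy":0,"dz":0,"hand":0}
    - {"ax":0,"ay":0,"az":0,"dx":0,"dy":0,"dz":0,"hand":1}
    - {"ax":0,"ay":0,"az":0,"dx":0,"dy":0,"dz":0,"hand":1}
    - {"ax":0,"ay":0,"az":0,"dx":0,"dy":0,"dz":0,"hand":1}
    - {"ax":0,"ay":0,"az":0,"dx":0,"dy":0,"dz":0,"hand":1}
    - {"ax":0,"ay":0,"az":0,"dx":0,"dy":0,"dz":0,"hand":1}
    - {"ax":0,"ay":0,"az":0,"dx":0,"dy":0,"dz":0,"hand":1}
    - {"ax":0,"ay":0,"az":0,"dx":0,"dy":0,"dz":0,"hand":1}

```text
time_s: 7.15
position: [483.8, 409.1, 73.9]
ee_rot: [2.544, 1.843, 0.002]
ft_force: [0.4, -0.4, 4.7]
grip_width: 26.9
finger_force: 60.2
```

>>> apply_moves:
  commands:
    - {"ax":0,"ay":0,"az":0,"dx":0,"dy":0,"dz":-0.4,"hand":1}
    - {"ax":0,"ay":0,"az":0,"dx":0,"dy":0,"dz":-1,"hand":1}
    - {"ax":0,"ay":0,"az":0,"dx":0,"dy":0,"dz":-1,"hand":1}
    - {"ax":0,"ay":0,"az":0,"dx":0,"dy":0,"dz":-1,"hand":1}
    - {"ax":0,"ay":0,"az":0,"dx":0,"dy":0,"dz":-1,"hand":1}
    - {"ax":0,"ay":0,"az":0,"dx":0,"dy":0,"dz":-1,"hand":1}
    - {"ax":0,"ay":0,"az":0,"dx":0,"dy":0,"dz":-1,"hand":1}
    - {"ax":0,"ay":0,"az":0,"dx":0,"dy":0,"dz":-1,"hand":1}
    - {"ax":0,"ay":0,"az":0,"dx":0,"dy":0,"dz":-0.2,"hand":1}
    - {"ax":0,"ay":0,"az":0,"dx":0,"dy":0,"dz":0,"hand":1}
    - {"ax":0,"ay":0,"az":0,"dx":0,"dy":0,"dz":0,"hand":1}

```text
time_s: 8.25
position: [482.2, 408.2, 261.2]
ee_rot: [-2.544, -1.843, 0.006]
ft_force: [-0.4, -0.4, -1.3]
grip_width: 26.7
finger_force: 59.6
```

```bash
python3 - <<'E'
from h import *
s=arm.state();print(s["time_s"],s["position"],s["ee_rot"],s["ft_force"],s["grip_width"])
c=camera("wrist");save("w4.png",c)
M=np.array(c["mount"]);v,u=np.mgrid[0:400,0:640]
P=((rays(c,np.c_[u.ravel(),v.ravel()])*c["depth"].reshape(-1,1))@M[:3,:3].T+M[:3,3])
P[c["depth"].ravel()==0]=np.nan;P=P.reshape(400,640,3);np.savez("w4.npz",P=P,col=c["color"])
# tool frame; z down
r=np.hypot(P[...,0],P[...,1])
for lo,hi in ((-20,-5),(12,28),(28,40),(40,75)):
    q=P[(P[...,2]>lo)&(P[...,2]<hi)&(r<95)]
    if len(q): print(lo,hi,len(q),q.mean(0).round(1),q.min(0).round(1),q.max(0).round(1))
for sgn in(1,-1):
    q=P[(P[...,2]>26)&(P[...,2]<75)&(sgn*P[...,1]>28)&(r<95)]
    if len(q):print(sgn,len(q),q.mean(0).round(1),np.polyfit(q[:,1],q[:,0],1),q.min(0),q.max(0))
E
```

```text
8.25 [482.19725695 408.15420595 261.1596515 ] [-2.54400536 -1.84307094  0.00562164] [-0.38680886 -0.43203574 -1.32035133] 26.689898582443583
-20 -5 6142 [  3.4  -0.3 -11.3] [-14.8 -27.4 -20. ] [14.3 26.9 -5. ]
12 28 2361 [14.8 -0.1 21.2] [  1.2 -23.6  12. ] [22.6 23.8 28. ]
28 40 2870 [ 3.6  9.7 35.2] [ -9.8 -77.6  28. ] [23.5 78.1 40. ]
40 75 5017 [ 6.  32.4 53.9] [ -5.1 -76.6  40. ] [22.6 78.4 74.2]
1 4506 [-0.4 53.2 49.1] [-0.00771157 -0.03453985] [-9.82507223 28.06463833 32.42809267] [ 7.51631894 78.42989372 71.49488335]
-1 983 [  4.8 -53.   39.8] [-3.14763853e-03  4.66276859e+00] [ -3.52873617 -77.62906971  33.61535582] [  7.98978837 -28.14094475  65.26336245]
```

View pics/w4.png

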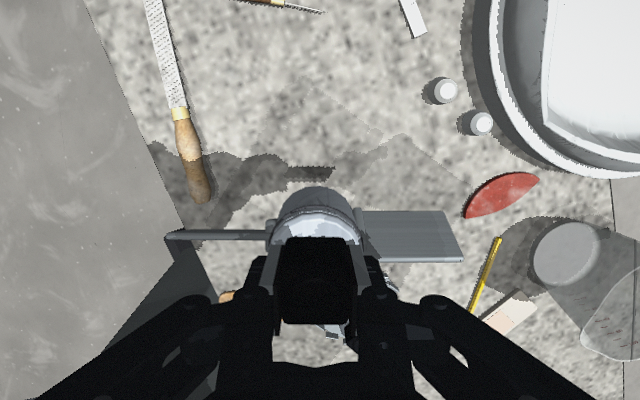

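The paddle is held square and centred in the tool: blades span (165..465, ~240), with its hub within 0.5 mm of the axis. I'll carry it to the spindle and turn back by 47°.

>>> apply_moves:
  commands:
    - {"ax":0,"ay":0,"az":0,"dx":-0.933,"dy":0.39,"dz":0,"hand":1}
    - {"ax":0,"ay":0,"az":0,"dx":-0.933,"dy":0.39,"dz":0,"hand":1}
    - {"ax":0,"ay":0,"az":0,"dx":-0.933,"dy":0.39,"dz":0,"hand":1}
    - {"ax":0,"ay":0,"az":0,"dx":-0.933,"dy":0.39,"dz":0,"hand":1}
    - {"ax":0,"ay":0,"az":0,"dx":-0.933,"dy":0.39,"dz":0,"hand":1}
    - {"ax":0,"ay":0,"az":0,"dx":-0.933,"dy":0.39,"dz":0,"hand":1}
    - {"ax":0,"ay":0,"az":0,"dx":-0.933,"dy":0.39,"dz":0,"hand":1}
    - {"ax":0,"ay":0,"az":0,"dx":-0.933,"dy":0.39,"dz":0,"hand":1}
    - {"ax":0,"ay":0,"az":0,"dx":-0.933,"dy":0.39,"dz":0,"hand":1}
    - {"ax":0,"ay":0,"az":0,"dx":-0.933,"dy":0.39,"dz":0,"hand":1}
    - {"ax":0,"ay":0,"az":0,"dx":-0.933,"dy":0.39,"dz":0,"hand":1}
    - {"ax":0,"ay":0,"az":0,"dx":-0.933,"dy":0.39,"dz":0,"hand":1}

```text
time_s: 9.5
position: [506.1, 105.3, 261.3]
ee_rot: [-2.543, -1.842, 0.005]
ft_force: [0.7, 0.4, -1.8]
grip_width: 27.0
finger_force: 59.5
```

>>> apply_moves:
  commands:
    - {"ax":0,"ay":0,"az":0,"dx":-0.933,"dy":0.39,"dz":0,"hand":1}
    - {"ax":0,"ay":0,"az":0,"dx":-0.933,"dy":0.39,"dz":0,"hand":1}
    - {"ax":0,"ay":0,"az":0,"dx":-0.933,"dy":0.39,"dz":0,"hand":1}
    - {"ax":0,"ay":0,"az":0,"dx":-0.933,"dy":0.39,"dz":0,"hand":1}
    - {"ax":0,"ay":0,"az":0,"dx":-0.933,"dy":0.39,"dz":0,"hand":1}
    - {"ax":0,"ay":0,"az":0,"dx":-0.933,"dy":0.39,"dz":0,"hand":1}
    - {"ax":0,"ay":0,"az":0,"dx":-0.933,"dy":0.39,"dz":0,"hand":1}
    - {"ax":0,"ay":0,"az":0,"dx":-0.933,"dy":0.39,"dz":0,"hand":1}
    - {"ax":0,"ay":0,"az":0,"dx":-0.933,"dy":0.39,"dz":0,"hand":1}
    - {"ax":0,"ay":0,"az":0,"dx":-0.933,"dy":0.39,"dz":0,"hand":1}
    - {"ax":0,"ay":0,"az":0,"dx":-0.933,"dy":0.39,"dz":0,"hand":1}
    - {"ax":0,"ay":0,"az":0,"dx":-0.933,"dy":0.39,"dz":0,"hand":1}

```text
time_s: 10.7
position: [530.1, -196.5, 261.1]
ee_rot: [-2.542, -1.841, 0.003]
ft_force: [1.3, 0.0, -1.9]
grip_width: 27.1
finger_force: 59.5
```

>>> apply_moves:
  commands:
    - {"ax":0,"ay":0,"az":0.98,"dx":0,"dy":0,"dz":0,"hand":1}
    - {"ax":0,"ay":0,"az":0.98,"dx":0,"dy":0,"dz":0,"hand":1}
    - {"ax":0,"ay":0,"az":0.98,"dx":0,"dy":0,"dz":0,"hand":1}
    - {"ax":0,"ay":0,"az":0.98,"dx":0,"dy":0,"dz":0,"hand":1}
    - {"ax":0,"ay":0,"az":0.98,"dx":0,"dy":0,"dz":0,"hand":1}
    - {"ax":0,"ay":0,"az":0.98,"dx":0,"dy":0,"dz":0,"hand":1}
    - {"ax":0,"ay":0,"az":0.98,"dx":0,"dy":0,"dz":0,"hand":1}
    - {"ax":0,"ay":0,"az":0.98,"dx":0,"dy":0,"dz":0,"hand":1}
    - {"ax":0,"ay":0,"az":0,"dx":0,"dy":0,"dz":0,"hand":1}
    - {"ax":0,"ay":0,"az":0,"dx":0,"dy":0,"dz":0,"hand":1}
    - {"ax":0,"ay":0,"az":0,"dx":0,"dy":0,"dz":0,"hand":1}

```text
time_s: 11.8
position: [530.8, -195.8, 262.4]
ee_rot: [-3.067, -0.677, 0.002]
ft_force: [-0.3, -0.0, -2.7]
grip_width: 27.2
finger_force: 59.6
```

```bash
python3 - <<'E'
from h import *
s=arm.state();print(s["time_s"],s["position"],s["ee_rot"],s["ft_force"],s["wrist_torque"],s["grip_width"])
T=R.from_rotvec(s["ee_rot"]).as_matrix();print(T.round(4),"yaw",np.degrees(np.arctan2(T[1,0],T[0,0])))
E
```

```text
11.8 [ 530.82905911 -195.82756654  262.42248282] [-3.06698269e+00 -6.76654781e-01  1.80433280e-03] [-0.30304882 -0.03055819 -2.67382929] [-0.00038506  0.01777278 -0.0060597 ] 27.20726342619374
[[ 9.072e-01  4.208e-01 -1.300e-03]
 [ 4.208e-01 -9.072e-01  6.000e-04]
 [-9.000e-04 -1.100e-03 -1.000e+00]] yaw 24.883231911395345
```

>>> apply_moves:
  commands:
    - {"ax":0,"ay":0,"az":0,"dx":0,"dy":0,"dz":0.8,"hand":1}
    - {"ax":0,"ay":0,"az":0,"dx":0,"dy":0,"dz":0.8,"hand":1}
    - {"ax":0,"ay":0,"az":0,"dx":0,"dy":0,"dz":0.6,"hand":1}
    - {"ax":0,"ay":0,"az":0,"dx":0,"dy":0,"dz":0.2,"hand":1}
    - {"ax":0,"ay":0,"az":0,"dx":0,"dy":0,"dz":0.16,"hand":1}
    - {"ax":0,"ay":0,"az":0,"dx":0,"dy":0,"dz":0.16,"hand":1}
    - {"ax":0,"ay":0,"az":0,"dx":0,"dy":0,"dz":0.16,"hand":1}
    - {"ax":0,"ay":0,"az":0,"dx":0,"dy":0,"dz":0,"hand":1}

```text
time_s: 12.6
position: [531.2, -196.0, 191.2]
ee_rot: [-3.068, -0.675, 0.0]
ft_force: [-0.6, 0.3, -3.2]
grip_width: 27.3
finger_force: 59.6
```

>>> apply_moves:
  commands:
    - {"ax":0,"ay":0,"az":0,"dx":0,"dy":0,"dz":0.12,"hand":1}
    - {"ax":0,"ay":0,"az":0,"dx":0,"dy":0,"dz":0.12,"hand":1}
    - {"ax":0,"ay":0,"az":0,"dx":0,"dy":0,"dz":0.12,"hand":1}
    - {"ax":0,"ay":0,"az":0,"dx":0,"dy":0,"dz":0.1,"hand":1}
    - {"ax":0,"ay":0,"az":0,"dx":0,"dy":0,"dz":0.08,"hand":1}
    - {"ax":0,"ay":0,"az":0,"dx":0,"dy":0,"dz":0,"hand":1}

```text
time_s: 13.2
position: [531.0, -195.9, 177.3]
ee_rot: [-3.068, -0.675, 0.001]
ft_force: [-0.2, 0.4, -3.2]
grip_width: 26.9
finger_force: 59.5
```

>>> apply_moves:
  commands:
    - {"ax":0,"ay":0,"az":0,"dx":0,"dy":0,"dz":0.1,"hand":1}
    - {"ax":0,"ay":0,"az":0,"dx":0,"dy":0,"dz":0.1,"hand":1}
    - {"ax":0,"ay":0,"az":0,"dx":0,"dy":0,"dz":0.1,"hand":1}
    - {"ax":0,"ay":0,"az":0,"dx":0,"dy":0,"dz":0,"hand":1}

```text
time_s: 13.6
position: [531.2, -195.9, 169.8]
ee_rot: [-3.068, -0.675, -0.0]
ft_force: [1.0, 0.1, -3.5]
grip_width: 27.2
finger_force: 59.5
```

>>> apply_moves:
  commands:
    - {"ax":0,"ay":0,"az":0,"dx":0,"dy":0,"dz":0.1,"hand":1}
    - {"ax":0,"ay":0,"az":0,"dx":0,"dy":0,"dz":0.1,"hand":1}
    - {"ax":0,"ay":0,"az":0,"dx":0,"dy":0,"dz":0.1,"hand":1}
    - {"ax":0,"ay":0,"az":0,"dx":0,"dy":0,"dz":0,"hand":1}

```text
time_s: 14.0
position: [531.5, -196.1, 163.4]
ee_rot: [3.068, 0.675, 0.001]
ft_force: [-1.5, 1.4, 4.0]
grip_width: 27.3
finger_force: 60.4
```

>>> apply_moves:
  commands:
    - {"ax":0,"ay":0,"az":0,"dx":0,"dy":0,"dz":0.1,"hand":1}
    - {"ax":0,"ay":0,"az":0,"dx":0,"dy":0,"dz":0.1,"hand":1}
    - {"ax":0,"ay":0,"az":0,"dx":0,"dy":0,"dz":0,"hand":1}
    - {"ax":0,"ay":0,"az":0,"dx":0,"dy":0,"dz":0,"hand":1}

```text
time_s: 14.4
position: [531.6, -196.1, 159.0]
ee_rot: [3.068, 0.675, 0.001]
ft_force: [-1.8, 0.6, 6.9]
grip_width: 26.9
finger_force: 60.8
```

>>> apply_moves:
  commands:
    - {"ax":0,"ay":0,"az":0,"dx":0,"dy":0,"dz":0.06,"hand":1}
    - {"ax":0,"ay":0,"az":0,"dx":0,"dy":0,"dz":0,"hand":1}
    - {"ax":0,"ay":0,"az":0,"dx":0,"dy":0,"dz":0,"hand":1}

```text
time_s: 14.7
position: [531.7, -196.2, 158.7]
ee_rot: [3.068, 0.675, 0.001]
ft_force: [-3.9, 2.3, 13.0]
grip_width: 27.3
finger_force: 61.5
```

>>> apply_moves:
  commands:
    - {"ax":0,"ay":0,"az":0,"dx":0,"dy":0,"dz":0.06,"hand":1}
    - {"ax":0,"ay":0,"az":0,"dx":0,"dy":0,"dz":0,"hand":1}
    - {"ax":0,"ay":0,"az":0,"dx":0,"dy":0,"dz":0,"hand":1}

```text
time_s: 15.0
position: [531.8, -196.2, 158.7]
ee_rot: [3.068, 0.675, 0.001]
ft_force: [-6.5, 2.5, 19.1]
grip_width: 26.8
finger_force: 62.3
```

```bash
python3 - <<'E'
from h import *
s=arm.state();print(s["position"],s["ft_force"],s["wrist_torque"],s["grip_width"],s["finger_force"])
c=camera("wrist");P=cloud(c,s)
r=np.hypot(P[...,0]-531.5,P[...,1]+196.2)
q=P[(r>16)&(r<22.5)&(P[...,2]>130)&(P[...,2]<145)];print("shoulder z",np.percentile(q[:,2],[10,50,90]),len(q))
b=P[(r>35)&(r<75)&(P[...,2]>110)&(P[...,2]<135)];print("blade top z",np.percentile(b[:,2],[90,98]),len(b))
rim=P[(r>93)&(r<102)&(P[...,2]>135)&(P[...,2]<160)];print("rim z (149)",np.percentile(rim[:,2],[50,90]))
E
```

```text
[ 531.80615871 -196.23958754  158.68481412] [-6.54835844  2.46060137 19.087083  ] [0.81321095 1.37079908 0.07660621] 26.774857661794233 62.2862184047699
shoulder z [133.77932401 136.45306263 137.73637862] 1596
blade top z [124.42193478 125.20293018] 2625
rim z (149) [145.77750217 148.11060796]
```

```bash
python3 -c "
from workcell import arm
print(arm.finish_job())"
```

```text
the job is handed in; nothing more can be done
None
```

The paddle is meshed on the drive spindle and pressed fully home against the seal: downward travel stopped dead at the expected height, with about 19 N on the wrist. The gripper still holds it down for you to tighten the draw bolt, nothing else on the bench was touched, and the job was handed in at about 15 s.

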